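# Roll the deodorant home with the hair pick

## Robot

A 6-joint arm with a two-finger parallel gripper is mounted at the origin on the work surface. World frame = base frame: x ahead of the robot, y to its left, z up, the work surface at z = 0. Lengths are in m, angles in degrees, forces in N, time in s.
With the tool pointing down it reaches from about 0.275 to 0.875 m from the base axis. Payload 12.5 kg.
Tool frame: the origin (TCP) lies midway between the tips of the shut fingers; the grasp point (between the pads) lies 19 mm behind it; z points along the fingers, x is the direction in which the jaws open and shut, and the axes are right-handed (so a half turn about z gives the same grasp; the last joint's range is limited). The gripper opens to 85 mm and grips with 20 to 120 N. Pads are 22 mm wide; open, the fingers measure 114 mm over their backs; the gripper's body (76 mm by 85 mm) begins 54 mm behind the grasp point. The pads swing forward as they close: fully open they stand 13 mm farther back than shut.
Start: joints at [-69.763, 20.094, 94.641, -0, 65.266, -4.847], TCP at [0.233, -0.498, 0.231] pointing down, gripper open.
Joint ranges: [-157.81, 157.81], [-45, 120.19], [0.68, 151.7], [-89.99, 269.99], [4.06, 180], [-164.3, 164.3]. Speed limits (degrees/s): [127.2, 127.2, 159.86, 180, 180, 180].

## Interface

Orientations are given as [roll, pitch, yaw] about the fixed x, y, z axes, in that order (R = Rz(yaw) Ry(pitch) Rx(roll)).
In Python, from plant import monitor, snapshot, ctrl, nets gives the robot as it stands.
- The arm moves only by the shell command python3 -m jog 'ROWS' [FORCE]. ROWS is text: rows parted by semicolons, each of 7 numbers parted by spaces: the shift along the tool's x, y, z scaled (see below), then the turn, a rotation vector about the tool's x, y, z scaled (see below), then the opening, from -1 (shut) to 1 (fully open). A call has 1 to 12 rows; each row shifts and turns the pose as measured when the row begins, along the tool's axes as they then stand; what a row does not reach is not made up. The controller multiplies each number of a shift by 30 mm and each number of a turn by 0.08 rad. A row lasts 1/12 s, in which the tool goes at most 41.7 mm and 7.16 degrees, less where a joint would pass 70% of its speed; a pose out of reach is approached as far as the arm can. A call with a number of a shift or a turn outside -1 to 1 is refused whole. A call with a gripper value outside its range is refused whole. The fingers move at their own pace and stop on an object; FORCE is the grip in N (left out, the last holds). Time passes only in rows, so rows that do not move let the fingers close. It gives the time, the measured TCP pose, the force and the opening at its end, in the units of the state.
- monitor.state(): the state, without advancing time (a new reading comes with each control period).
- snapshot(name): name is "scene" or "top"; returns a dict with "color" (420x560x3 uint8, blue, green, red), "fx", "fy", "cx", "cy" (pixels), "extrinsics" (4x4, takes a point from camera to world coordinates). Camera axes: x right, y down, z forward; pixel columns grow to the right and rows downward; lengths in m; the calibration is good to about 2 mm. A picture is of the moment at which its call begins. There is no depth.
- ctrl.hand_in(): hands the job in, once; it reports no verdict.
Trained networks look in a picture, given as the dict that the camera call returned (one of the last four; its "shot" number tells which), for a name from the list of things; names that differ only in an ending like _2 or _b are one class to them, and where a whole thing is asked for, a point or a joint stands for the part that bears it (a point fixed in the world has none). Each returns a list of dicts, best first, with "conf" (0 to 1); they miss things now and then, are a little off and sometimes report something else, mostly with a low value. They report only what shows in the picture. A call takes as long as a camera call.
- nets.silhouettes(picture, query): "pixels" (420x560 bool, what is visible of it) and "box" ([centre column, centre row, width, height] in pixels, round what is visible of it).
- nets.mark_of(picture, query): "centre" ([column, row] in pixels: a listed point, or the origin of a listed thing).
The state is a dict: "clock": time; "joint_positions": joint angles; "dq": joint speeds; "tau": joint torques, N m; "eef_pos": TCP position; "eef_rot": TCP orientation; "wrist_force": force on the tool from outside, world axes, zero at the start; "wrist_torque": the same for the moment, N m; "finger_gap": opening from 0.0 (shut) to 1.0 (fully open).
Only numpy, scipy, OpenCV 4.12 (cv2) and the standard library are available. Lean on these libraries where they do the work, as an engineer would, in place of code of your own. Each camera call takes 0.05 s, during which the arm holds its last target. There are 200 camera calls.

## Task

Pick up the bamboo hair pick and, with its flat butt, gently roll the grey roll-on deodorant along the wooden channel, over the little ramp and into the white holder, pressing until the red spring buffer gives way by a few millimetres but never to the end of its travel. Leave the deodorant lying in the pocket between ramp and buffer, and lay the pick back flat on the bare ledge. Only the pick may touch the deodorant, do not lift it out of the channel, and leave the jar, the bowl and the peg where they are.

Things in the scene. Friction and masses are not known exactly. Their poses are not given: they have to be found in the camera images.
- pick_center (a point): Bamboo-coloured hair pick lying flat, 10 mm thick, 45 g; this point is the centre of its handle, half-way up. z is up, y runs along the pick towards the butt. The handle is 24 mm wide (x), from y = -35 to +36 mm; the flat butt is 50 mm wide, its end face at y = +50 mm; a comb 50 mm wide with seven tines reaches back to y = -96 mm.
- deodorant_center (a point): Grey roll-on deodorant with black cap: a cylinder 36 mm in diameter, 96 mm long, about 90 g (63 to 126 g), lying across the channel. This point is its centre; its x axis runs along its length. It rolls freely, turning about x.
- rack: Fixed wooden channel rack, 120 mm wide (x), 330 mm long (y), origin under its centre, on the ledge. Channel floor 8 mm above the ledge, 100 mm wide between walls 22 mm high. The deodorant is rolled along rack +y; the -y end is open but for a lip 3 mm above the floor. A white holder is fixed in the +y part; where it stands varies and is NOT reported: find it by feel or sight.
- channel_mid (a point): Point on the channel floor at rack x = y = 0, axes as the rack. The home centre of the deodorant in the white holder is at y = +35 to +110 mm from here. Measured from that home centre along y, the holder has a ramp from floor level at -39 mm up to 2.5 mm high at -14 mm, a flat crest to -10.5 mm, a drop to the channel floor (the pocket), and the red buffer's face at +18.5 mm.
- channel_end (a point): Channel floor at its +y end (rack y = +165 mm). The holder's red buffer is a damped spring plate 90 mm wide, 5 to 31 mm above the floor: no preload, 1.2 N per mm, 8 mm travel; a solid block 34 mm high behind. The ramp can resist with up to 5 N but then gives way. Press the buffer in until 5 to 8 N is felt in motion (3 to 6 mm); once halted, friction bears part and the pick feels 2 N or more.
- jar_center (a point): Closed glass lotion jar, 48 mm diameter, 52 mm tall, upright; its centre. Leave alone.
- bowl_center (a point): Blue ceramic trinket bowl, 90 mm across, 35 mm tall; its centre. Leave alone.
- peg_center (a point): Orange clothes peg lying flat, 72 mm long, 11 mm high; its centre. Leave alone.

How it is judged (in metres and radians):
On the way, in this order (a step that is already met when the one before it is completed fails the run):
1. the pick is held, raised off the ledge (height (world z) of pick_center above 0.018 m and contact force between the fingers and pick above 1 N), for 0.2 s.
2. the deodorant is pressed against the red buffer with at least 2.4 N by the held pick (contact force between deodorant and buffer above 2.4 N and contact force between pick and deodorant above 1 N and contact force between the fingers and pick above 1 N), for 0.25 s.
At the end, for the whole second after the job is handed in: The deodorant lies at rest in the holder's pocket (centre within 4 mm of home along the channel, on the channel floor), and the hair pick lies flat, its right side up, on the bare ledge, at rest and let go (y of deodorant_center in the frame of cradle between -0.004 and 0.004 m and z of deodorant_center in the frame of cradle below 0.021 m and linear speed of each of deodorant, pick below 0.01 m/s and height (world z) of pick_center below 0.008 m and angle between pick_center's own z axis and vertical below 0.1 rad); the robot touches nothing.
It fails at once if the red buffer is pressed to the end of its travel or with more than 12 N, or touched by the pick or the robot itself (value of joint buffer above 0.0078 m or contact force between deodorant and buffer above 12 N or contact force between any of the arm, the fingers, pick and buffer above 0.5 N).
It fails at once if the pick pushes the deodorant with more than 18 N (contact force between pick and deodorant above 18 N).
It fails at once if the fingers or the arm touch the deodorant (contact force between any of the fingers, the arm and deodorant above 0.3 N).
It fails at once if the deodorant is lifted or hops more than about 12 mm off the channel floor (height (world z) of deodorant_center above 0.038 m).
It fails at once if the jar, the bowl or the peg is moved by more than 15 mm (distance of any of jar_center, bowl_center, peg_center from where it was at the start of the episode above 0.015 m).
It also fails if it takes over 58 s, if anything falls off the work surface, if the arm or the gripper's body presses on something with over 40 N, if the wrist force passes 120 N, or if a joint passes its speed limit or range.

## Working session

There is one attempt and no reset: what is moved stays moved. The work goes in short steps, Python scripts to look and compute and a shell command to move; the robot and the scene stay as the last step left them, time stands still between calls to the robot, and variables do not carry over. Pictures are saved under pics/ and viewed, about 8 in all and at most 12, crops included, and the job is handed in when it is done.

```bash
ls; mkdir -p pics
cat > h.py <<'E'
import numpy as np, cv2
from plant import monitor, snapshot, ctrl, nets
def ray(p,uv):
    T=np.array(p["extrinsics"]);d=T[:3,:3]@[(uv[0]-p["cx"])/p["fx"],(uv[1]-p["cy"])/p["fy"],1]
    return T[:3,3],d
def at(p,uv,z):
    o,d=ray(p,uv);return (o+d*(z-o[2])/d[2])
def proj(p,X):
    T=np.array(p["extrinsics"]);c=T[:3,:3].T@(np.array(X)-T[:3,3])
    return [p["fx"]*c[0]/c[2]+p["cx"],p["fy"]*c[1]/c[2]+p["cy"]]
Z=dict(pick_center=.005,deodorant_center=.026,rack=0,channel_mid=.008,channel_end=.008,jar_center=.026,bowl_center=.0175,peg_center=.0055)
E
python3 - <<'E'
from h import *
np.set_printoptions(precision=4,suppress=True)
print(monitor.state())
for n in("top","scene"):
    p=snapshot(n);cv2.imwrite(f"pics/{n}0.png",p["color"])
    print(n,np.array(p["extrinsics"]),p["fx"])
    for q,z in Z.items():
        r=nets.mark_of(p,q)
        print(q,[(np.round(k["centre"],1),round(k["conf"],2),at(p,k["centre"],z)[:2]) for k in r[:2]])
    for q in("pick_center","deodorant_center","rack"):
        for k in nets.silhouettes(p,q)[:1]:
            ys,xs=np.nonzero(k["pixels"]);P=np.array([at(p,u,Z[q])[:2] for u in zip(xs,ys)],np.float32)
            rc=cv2.minAreaRect(P*1000);print(q,round(k["conf"],2),k["box"],"rect",rc)
E
```

```text
pics
{'clock': 0.0, 'joint_positions': array([-69.7611,  20.1244,  94.6782,  -0.0001,  65.2656,  -4.8468]), 'dq': array([ 0.1288, -0.09  ,  0.0304,  0.0312, -0.0665,  0.0241]), 'tau': array([  0.0003, -50.6099, -29.1411,  -0.    ,   0.0045,   0.    ]), 'eef_pos': array([ 0.2331, -0.4978,  0.2307]), 'eef_rot': array([-179.9943,    0.0681,  -64.9142]), 'wrist_force': array([0.0636, 0.1738, 0.1875]), 'wrist_torque': array([-0.0043,  0.0164, -0.0068]), 'finger_gap': 1.0000507787517934}
top [[-0.0146 -0.9811  0.1929  0.4068]
 [-0.9999  0.0128 -0.011  -0.0047]
 [ 0.0083 -0.1931 -0.9811  1.1184]
 [ 0.      0.      0.      1.    ]] 470.06239511326186
pick_center [(array([247.6, 277.8]), 0.88, array([0.4566, 0.0616]))]
deodorant_center [(array([291.3, 183.8]), 0.58, array([ 0.6767, -0.0444]))]
rack [(array([261.7, 195.8]), 0.78, array([0.6539, 0.0273]))]
channel_mid [(array([260. , 194.7]), 0.97, array([0.6549, 0.0312])), (array([317.3, 135. ]), 0.43, array([ 0.805, -0.112]))]
channel_end [(array([191.2, 210.2]), 0.69, array([0.6189, 0.1965]))]
jar_center [(array([398. , 257.4]), 0.92, array(
[... 1255 characters left out ...]
wl_center [(array([282.8, 114.2]), 0.88, array([0.4373, 0.2746])), (array([324.5, 167.7]), 0.65, array([0.6306, 0.1902]))]
peg_center [(array([313.4, 314.1]), 0.64, array([ 0.8189, -0.1162])), (array([293.5, 221.1]), 0.31, array([0.6601, 0.0293]))]
pick_center 0.64 [222.9, 173.2, 62.0, 33.3] rect ((447.4345397949219, 34.141719818115234), (142.99676513671875, 51.56670379638672), 69.0512924194336)
deodorant_center 0.76 [277.2, 243.4, 46.1, 27.9] rect ((671.9971923828125, -46.63777160644531), (97.67951202392578, 38.87762451171875), 11.850025177001953)
rack 0.75 [289.9, 227.5, 117.6, 136.6] rect ((651.39111328125, 39.290130615234375), (129.08465576171875, 345.60076904296875), 10.920920372009277)
```

Run:
```python
import cv2
a=cv2.imread("pics/top0.png")[100:330,130:430];b=cv2.imread("pics/scene0.png")
cv2.imwrite("pics/a.png",cv2.resize(a,(780,598),interpolation=cv2.INTER_CUBIC))
cv2.imwrite("pics/b.png",cv2.resize(b[130:300,200:400],(700,595),interpolation=cv2.INTER_CUBIC))
```

```text
(no output)
```

View pics/a.png

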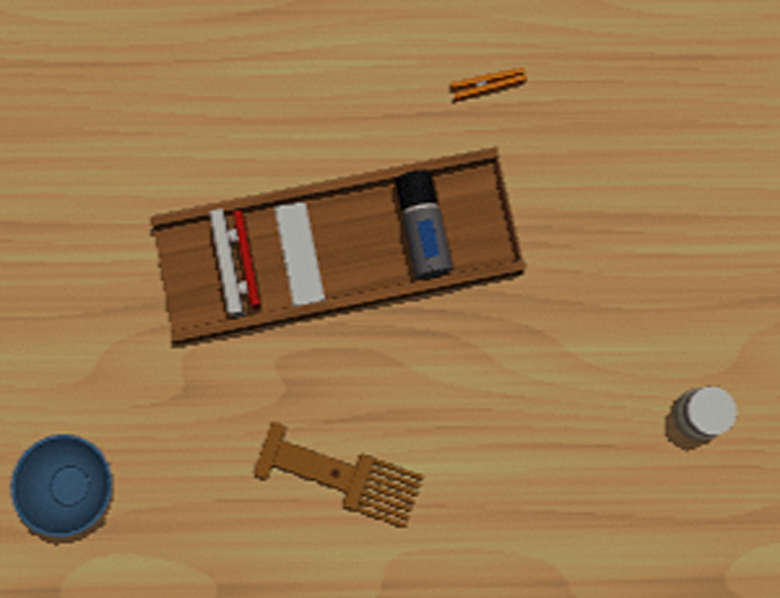

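View pics/b.png

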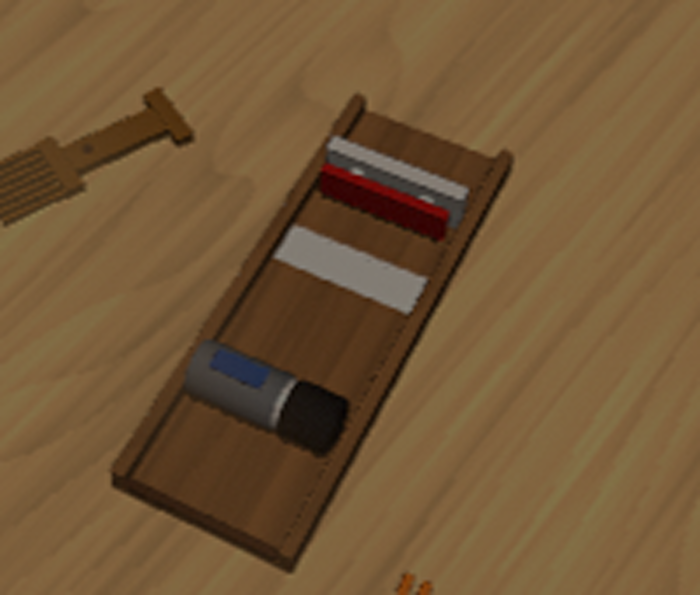

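The top view (crop scale 2.6, offset 130,100) shows:
- the pick, with its butt at about (268,450) and comb at (395,490)
- the deodorant at (424,225)
- the white ramp between x = 277 and 325
- the red buffer at (247,258), with the white block behind it

The scene view agrees. Next I'll measure the ramp, buffer and rack lines.

Run:
```python
from h import *
np.set_printoptions(precision=4,suppress=True)
p=snapshot("top");s=snapshot("scene")
A=lambda u,z:at(p,(130+u[0]/2.6,100+u[1]/2.6),z)[:2]
B=lambda u,z:at(s,(200+u[0]/3.5,130+u[1]/3.5),z)[:2]
print("wall top lines",[A(u,.03) for u in((172,343),(523,265),(152,217),(497,150))])
print("sc walls",[B(u,.03) for u in((115,473),(362,96),(293,563),(510,155))])
a=np.radians(11);ey=np.array([-np.sin(a),np.cos(a)]);ex=np.array([np.cos(a),np.sin(a)])
def rk(q,o=np.array([.655,.029])): return np.array([(q-o)@ex,(q-o)@ey])*1000
for n,f,pts in(("crest end A",A,[(277,207,.0105),(300,303,.0105)]),("ramp foot A",A,[(305,203,.008),(325,300,.008)]),
 ("buf top A",A,[(241,211,.039),(260,306,.039)]),("buf bottom face B",B,[(445,238,.013),(320,194,.013)]),("buf top B",B,[(447,207,.039),(325,166,.039)]),
 ("crest B",B,[(293,226,.0105),(427,280,.0105)]),("foot B",B,[(274,257,.008),(411,312,.008)]),("deo",A,[(424,225,.03)])):
    print(n,[rk(f(u[:2],u[2])) for u in pts])
print("hole",A((335,473),.01),"butt",A((284,427),.01),A((262,476),.01))
# yaw of red via colour
c=p["color"].astype(int);m=(c[:,:,2]>120)&(c[:,:,1]<60)&(c[:,:,0]<60)
ys,xs=np.nonzero(m);P=np.array([at(p,u,.039)[:2] for u in zip(xs,ys)],np.float32)
print(cv2.minAreaRect(P*1000),len(xs))
```

```text
wall top lines [array([0.563 , 0.1798]), array([ 0.6304, -0.1377]), array([0.6796, 0.2004]), array([ 0.7395, -0.1175])]
sc walls [array([ 0.6374, -0.1425]), array([0.5777, 0.176 ]), array([ 0.7511, -0.1224]), array([0.686 , 0.1948])]
crest end A [array([48.1427, 50.5378]), array([-45.5324,  46.9187])]
ramp foot A [array([47.2881, 24.2361]), array([-47.0087,  23.8983])]
buf top A [array([43.4282, 82.3222]), array([-46.1797,  81.6357])]
buf bottom face B [array([47.5126, 86.4771]), array([-41.18  ,  81.6836])]
buf top B [array([44.2112, 91.0138]), array([-40.0656,  85.498 ])]
crest B [array([-45.9401,  51.3967]), array([50.1034, 52.3499])]
foot B [array([-46.3402,  24.9887]), array([50.6021, 26.8612])]
deo [array([ -1.1023, -78.5904])]
hole [0.4465 0.0351] butt [0.4881 0.0809] [0.4448 0.1004]
((729.2926025390625, 10.529525756835938), (77.98954010009766, 317.9339599609375), 40.83369064331055) 104
```

```bash
python3 -m jog '0 -0.9 0 0 0 -1 1;0 -0.9 0 0 0 -1 1;0 -0.9 0 0 0 -1 1;0 -0.9 0 0 0 -1 1;0 -0.9 0 0 0 -1 1;0 -0.9 0 0 0 -1 1;0 -0.9 0 0 0 -1 1;0 -0.9 0 0 0 -1 1;0 -0.9 0 0 0 -1 1;0 -0.9 0 0 0 -0.7 1' 60
```

```text
clock: 2.13
eef_pos: [0.4201, -0.3043, 0.2309]
eef_rot: [179.9, -0.1, -18.8]
wrist_force: [0.6, -0.1, -0.3]
finger_gap: 0.998
```

```bash
python3 -m jog '-0.23 -0.97 0.3 0 0 0.37 1;-0.23 -0.97 0.3 0 0 0 1;-0.23 -0.97 0.3 0 0 0 1;-0.23 -0.97 0.3 0 0 0 1;-0.23 -0.97 0.3 0 0 0 1;-0.23 -0.97 0.3 0 0 0 1;-0.23 -0.97 0.3 0 0 0 1;-0.23 -0.97 0.3 0 0 0 1;-0.23 -0.97 0.3 0 0 0 1;-0.23 -0.97 0.3 0 0 0 1;-0.23 -0.97 0.3 0 0 0 1;-0.23 -0.97 0.3 0 0 0 1'
python3 - <<'E'
from h import *
s=snapshot("scene");cv2.imwrite("pics/c.png",cv2.resize(s["color"][60:260,130:330],(600,600),interpolation=cv2.INTER_CUBIC))
st=monitor.state();print(st["eef_pos"],st["eef_rot"])
e=st["eef_pos"]; q=proj(s,[e[0],e[1],.005]);print("below tcp in crop",[(q[0]-130)*3,(q[1]-60)*3])
E
```

```text
clock: 3.13
eef_pos: [0.4664, 0.0676, 0.1202]
eef_rot: [179.9, -0.6, -20.4]
wrist_force: [1.0, -0.5, 0.2]
finger_gap: 1.002
[0.46609504 0.07132299 0.11879324] [179.88667377  -0.54348325 -20.33668573]
below tcp in crop [np.float64(331.7861596587158), np.float64(325.29204706457296)]
```

View pics/c.png

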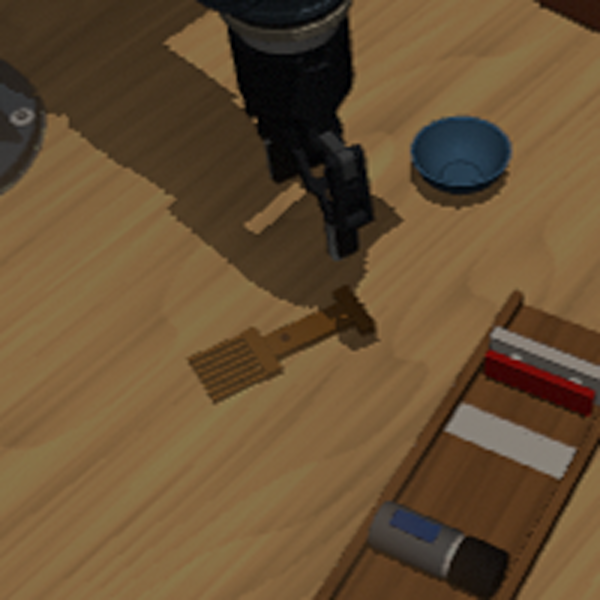

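```bash
python3 -m jog '-0.13 0.69 0 -0.04 -0.11 0 1;0 0 0.8 0 0 0 1;0 0 0.8 0 0 0 1;0 0 0.8 0 0 0 1;0 0 0.8 0 0 0 1;0 0 0.4 0 0 0 1;0 0 0 0 0 0 1'
python3 - <<'E'
from h import *
st=monitor.state();print(st["eef_pos"],st["eef_rot"])
E
```

```text
clock: 3.77
eef_pos: [0.4569, 0.0558, 0.0073]
eef_rot: [179.8, -0.3, -19.9]
wrist_force: [-0.8, -0.1, 0.2]
finger_gap: 0.999
[0.45694925 0.05575912 0.00730198] [179.81493906  -0.28843073 -19.9210035 ]
```

```bash
python3 -m jog '0 0.05 0.12 0 0 0.13 1;0 0 0 0 0 0 -1;0 0 0 0 0 0 -1;0 0 0 0 0 0 -1;0 0 0 0 0 0 -1;0 0 0 0 0 0 -1;0 0 0 0 0 0 -1;0 0 0 0 0 0 -1;0 0 0 0 0 0 -1' 60;python3 -m jog '0 0 -0.6 0 0 0 -1;0 0 -0.8 0 0 0 -1;0 0 -0.4 0 0 0 -1;0 0 0 0 0 0 -1'
python3 - <<'E'
from h import *
s=snapshot("scene");cv2.imwrite("pics/d.png",cv2.resize(s["color"][60:260,130:330],(600,600),interpolation=cv2.INTER_CUBIC))
st=monitor.state();print(st)
E
```

```text
clock: 4.52
eef_pos: [0.4589, 0.0541, 0.0076]
eef_rot: [179.9, -0.6, -20.6]
wrist_force: [0.3, -0.1, -0.7]
finger_gap: 0.246
clock: 4.85
eef_pos: [0.4575, 0.0544, 0.0627]
eef_rot: [179.9, -0.5, -20.6]
wrist_force: [0.5, 0.4, -0.7]
finger_gap: 0.247
{'clock': 4.9, 'joint_positions': array([  1.14610453,  26.39031774, 115.21649555,  -0.44712545,
        38.02812782,  22.08213287]), 'dq': array([-1.27586784e-03,  2.04278798e+00,  8.78441016e-01, -1.87260561e-04,
       -1.49444582e+00,  7.71950480e-02]), 'tau': array([-1.60551618e-02, -4.71521115e+01, -1.84482640e+01, -1.29160439e-02,
        2.99103018e-01, -2.43559880e-03]), 'eef_pos': array([0.45729071, 0.05438409, 0.06191516]), 'eef_rot': array([179.87959602,  -0.4418837 , -20.5842364 ]), 'wrist_force': array([ 0.03992455, -0.26342774, -0.35263342]), 'wrist_torque': array([ 0.00212398,  0.0180334 , -0.02332726]), 'finger_gap': 0.2475012824001269}
```

View pics/d.png

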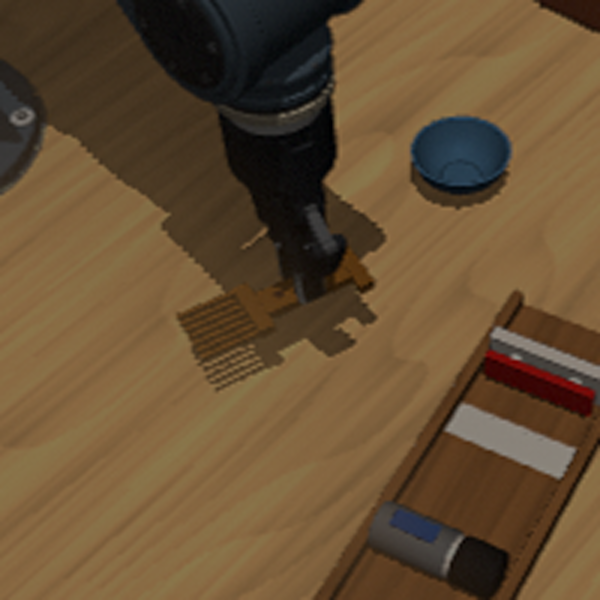

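```bash
python3 -m jog '0.8 0.55 -0.2 0 0 -1 -1;0.8 0.55 -0.2 0 0 -1 -1;0.8 0.55 -0.1 0 0 -1 -1;0.8 0.55 0 0 0 -1 -1;0.8 0.55 0 0 0 -1 -1;0.8 0.55 0 0 0 -1 -1;0.8 0.55 0 0 0 -0.9 -1'
python3 - <<'E'
from h import *
st=monitor.state();print(st["eef_pos"],st["eef_rot"])
a=np.radians(st["eef_rot"][2]);d=np.array([.689,-.138])-st["eef_pos"][:2]
print(d@[np.cos(a),np.sin(a)]/.03,d@[np.sin(a),-np.cos(a)]/.03)
E
```

```text
clock: 5.48
eef_pos: [0.6079, -0.0806, 0.0706]
eef_rot: [179.9, 0.3, 12.5]
wrist_force: [0.6, -0.3, -0.9]
finger_gap: 0.247
[ 0.60786182 -0.08059458  0.07062797] [179.88832428   0.31576982  12.5344181 ]
2.2248616617171937 2.4548769528633367
```

```bash
python3 -m jog '0.74 0.82 -0.1 0 0 0.28 -1;0.74 0.82 0 0 0 0 -1;0.74 0.82 0 0 0 0 -1;0 0 0 0 0 0 -1'
python3 - <<'E'
from h import *
st=monitor.state();print(st["eef_pos"],st["eef_rot"],st["wrist_force"])
p=snapshot("top");s=snapshot("scene")
a=p["color"][120:250,170:350];b=s["color"][130:330,200:420]
cv2.imwrite("pics/e.png",np.vstack([cv2.resize(a,(400,290),interpolation=cv2.INTER_CUBIC),cv2.resize(b,(400,300*400//400),interpolation=cv2.INTER_CUBIC)]))
E
```

```text
clock: 5.82
eef_pos: [0.693, -0.1443, 0.0663]
eef_rot: [179.9, 0.5, 11.4]
wrist_force: [-0.1, 0.0, -0.1]
finger_gap: 0.249
[ 0.69296517 -0.14432241  0.0663143 ] [179.94985794   0.49105243  11.43717452] [-0.1492857   0.03366523 -0.11737907]
```

View pics/e.png

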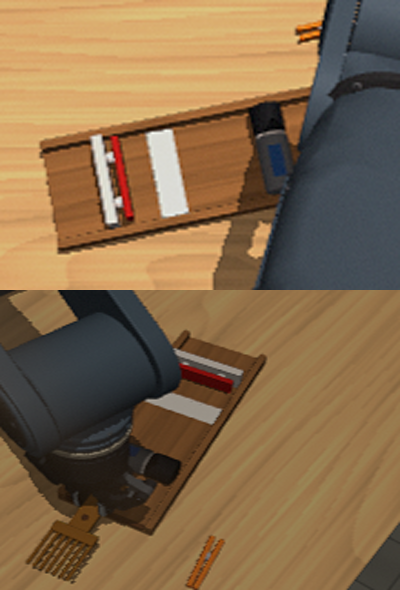

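```bash
python3 -m jog '-0.1 0 0.5 0 0 0.04 -1;0 0 0.45 0 0 0 -1;0 0 0.2 0 0 0 -1;0 0 0 0 0 0 -1'
cat > st.py <<'E'
from h import *
s=monitor.state();f=s["wrist_force"];d=s["eef_pos"][:2]-[.656,.029];a=np.radians(11.2)
print("rk x %.1f y %.1f z %.1f"%(1000*d@[np.cos(a),np.sin(a)],1000*d@[-np.sin(a),np.cos(a)],1000*s["eef_pos"][2]),"rot",s["eef_rot"].round(2),"Fy %.2f Fz %.2f"%(f[:2]@[-np.sin(a),np.cos(a)],f[2]),"gap %.3f"%s["finger_gap"],"t",s["clock"])
E
python3 st.py
```

```text
clock: 6.25
eef_pos: [0.6829, -0.1393, 0.0263]
eef_rot: [-179.8, 1.0, 11.4]
wrist_force: [-0.3, -0.2, -0.2]
finger_gap: 0.245
rk x -6.4 y -170.4 z 26.3 rot [-179.76    0.97   11.39] Fy -0.09 Fz -0.20 gap 0.245 t 6.25
```

```bash
python3 -m jog '0.1 0 -0.11 -0.04 0.21 0 -1;0.1 -0.1 0 0 0 0 -1;0 -0.15 0 0 0 0 -1;0 -0.15 0 0 0 0 -1;0 -0.1 0 0 0 0 -1;0 0 0 0 0 0 -1'; python3 st.py
```

```text
clock: 6.75
eef_pos: [0.6865, -0.1204, 0.0317]
eef_rot: [-180.0, -0.2, 11.5]
wrist_force: [-0.4, 0.4, 0.2]
finger_gap: 0.245
rk x 0.9 y -152.5 z 31.7 rot [-179.99   -0.19   11.48] Fy 0.47 Fz 0.15 gap 0.245 t 6.75
```

```bash
python3 -m jog '0 -0.1 0.04 0 0 0 -1;0 -0.1 0 0 0 0 -1;0 -0.1 0 0 0 0 -1;0 -0.1 0 0 0 0 -1;0 -0.1 0 0 0 0 -1;0 -0.1 0 0 0 0 -1;0 -0.1 0 0 0 0 -1;0 -0.1 0 0 0 0 -1'; python3 st.py;  python3 -m jog '0 -0.12 0 0 0 0 -1;0 -0.12 0 0 0 0 -1;0 -0.12 0 0 0 0 -1;0 -0.12 0 0 0 0 -1;0 -0.12 0 0 0 0 -1;0 -0.12 0 0 0 0 -1;0 -0.12 0 0 0 0 -1;0 -0.12 0 0 0 0 -1';python3 st.py
```

```text
clock: 7.42
eef_pos: [0.6815, -0.0948, 0.031]
eef_rot: [180.0, -0.2, 11.5]
wrist_force: [0.1, 0.3, -1.1]
finger_gap: 0.248
rk x 1.0 y -126.4 z 31.0 rot [179.98  -0.24  11.47] Fy 0.23 Fz -1.10 gap 0.248 t 7.4167
clock: 8.08
eef_pos: [0.6751, -0.0634, 0.031]
eef_rot: [180.0, -0.2, 11.5]
wrist_force: [-0.3, 0.7, 0.2]
finger_gap: 0.245
rk x 0.8 y -94.4 z 31.0 rot [179.98  -0.23  11.47] Fy 0.76 Fz 0.17 gap 0.245 t 8.0833
```

Run:
```python
from h import *
p=snapshot("top");s=snapshot("scene");a=np.radians(11.2)
for n,q in(("top",p),("sc",s)):
    for k in nets.mark_of(q,"deodorant_center")[:2]:
        d=at(q,k["centre"],.026)[:2]-[.656,.029];print(n,k["conf"],1000*d@[np.cos(a),np.sin(a)],1000*d@[-np.sin(a),np.cos(a)])
a=p["color"][120:250,170:350];b=s["color"][130:330,200:420]
cv2.imwrite("pics/f.png",np.hstack([cv2.resize(a,(400,290),interpolation=cv2.INTER_CUBIC),cv2.resize(b[:160],(400,290),interpolation=cv2.INTER_CUBIC)]))
```

```text
top 0.4 -1.8514535453314234 -21.849366602513665
sc 0.46 9.843041355288356 -29.521040906281424
```

View pics/f.png

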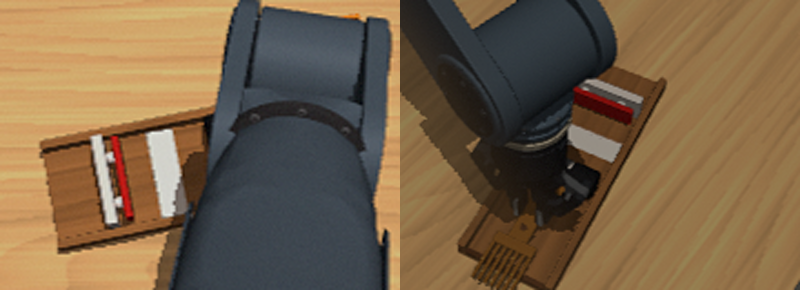

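```bash
python3 -m jog '0 -0.12 0 0 0 0 -1;0 -0.12 0 0 0 0 -1;0 -0.12 0 0 0 0 -1;0 -0.12 0 0 0 0 -1;0 -0.12 0 0 0 0 -1;0 -0.12 0 0 0 0 -1;0 -0.12 0 0 0 0 -1;0 -0.12 0 0 0 0 -1;0 -0.12 0 0 0 0 -1;0 -0.12 0 0 0 0 -1';python3 st.py;python3 -m jog '0 -0.1 0 0 0 0 -1;0 -0.1 0 0 0 0 -1;0 -0.1 0 0 0 0 -1;0 -0.1 0 0 0 0 -1';python3 st.py
```

```text
clock: 9.12
eef_pos: [0.6675, -0.0258, 0.031]
eef_rot: [180.0, -0.2, 11.4]
wrist_force: [-0.3, 0.7, -0.0]
finger_gap: 0.243
rk x 0.6 y -56.0 z 31.0 rot [179.97  -0.25  11.42] Fy 0.74 Fz -0.03 gap 0.243 t 9.1167
clock: 9.45
eef_pos: [0.6648, -0.0125, 0.031]
eef_rot: [180.0, -0.2, 11.4]
wrist_force: [-0.1, -0.0, -0.6]
finger_gap: 0.246
rk x 0.6 y -42.5 z 31.0 rot [179.97  -0.25  11.43] Fy 0.01 Fz -0.60 gap 0.246 t 9.45
```

```bash
python3 -m jog '0 -0.1 0 0 0 0 -1;0 -0.1 0 0 0 0 -1;0 -0.1 0 0 0 0 -1';python3 st.py
```

```text
clock: 9.7
eef_pos: [0.6629, -0.0029, 0.031]
eef_rot: [180.0, -0.3, 11.4]
wrist_force: [-0.2, -0.0, -0.6]
finger_gap: 0.249
rk x 0.6 y -32.6 z 31.0 rot [179.96  -0.26  11.43] Fy 0.02 Fz -0.65 gap 0.249 t 9.7
```

```bash
for i in 1 2; do python3 -m jog '0 -0.1 0 0 0 0 -1;0 -0.1 0 0 0 0 -1;0 -0.1 0 0 0 0 -1' >/dev/null;python3 st.py;done;python3 -m jog '0 -0.08 0 0 0 0 -1' >/dev/null;python3 st.py
```

```text
rk x 0.5 y -22.7 z 31.0 rot [179.96  -0.26  11.42] Fy -0.64 Fz 0.78 gap 0.248 t 9.95
rk x 0.5 y -12.7 z 31.1 rot [179.96  -0.26  11.42] Fy 1.23 Fz -1.19 gap 0.248 t 10.2
rk x 0.5 y -9.9 z 31.0 rot [179.97  -0.25  11.42] Fy -0.23 Fz -0.10 gap 0.246 t 10.2833
```

```bash
for i in 1 2 3; do python3 -m jog '0 -0.06 0 0 0 0 -1' >/dev/null;python3 st.py;done
```

```text
rk x 0.5 y -7.7 z 31.0 rot [179.97  -0.25  11.44] Fy 0.14 Fz -0.07 gap 0.248 t 10.3667
rk x 0.5 y -5.6 z 31.0 rot [179.97  -0.25  11.44] Fy 0.13 Fz -0.09 gap 0.246 t 10.45
rk x 0.5 y -3.6 z 31.0 rot [179.97  -0.26  11.44] Fy 0.20 Fz -0.45 gap 0.247 t 10.5333
```

```bash
for i in 1 2 3; do python3 -m jog '0 -0.05 0 0 0 0 -1' >/dev/null;python3 st.py;done
```

```text
rk x 0.5 y -2.0 z 31.0 rot [179.97  -0.25  11.44] Fy -1.52 Fz 0.59 gap 0.241 t 10.6167
rk x 0.5 y -0.5 z 31.0 rot [179.94  -0.26  11.44] Fy -2.44 Fz -0.89 gap 0.248 t 10.7
rk x 0.5 y 0.6 z 31.1 rot [179.91  -0.26  11.44] Fy -4.43 Fz 0.61 gap 0.246 t 10.7833
```

```bash
for i in 1; do python3 -m jog '0 -0.06 0 0 0 0 -1' >/dev/null;python3 st.py;done;python3 - <<'E'
from h import *
s=snapshot("scene");p=snapshot("top")
a=p["color"][120:250,170:350];b=s["color"][130:290,200:420]
cv2.imwrite("pics/g.png",np.hstack([cv2.resize(a,(400,400),interpolation=cv2.INTER_CUBIC),cv2.resize(b[:110,80:],(400,400),interpolation=cv2.INTER_CUBIC)]))
E
python3 st.py
```

```text
rk x 0.5 y 1.9 z 31.2 rot [179.86  -0.27  11.44] Fy -6.08 Fz 0.82 gap 0.243 t 10.8667
rk x 0.5 y 2.1 z 31.2 rot [179.87  -0.27  11.44] Fy -3.86 Fz 0.21 gap 0.243 t 10.9667
```

View pics/g.png

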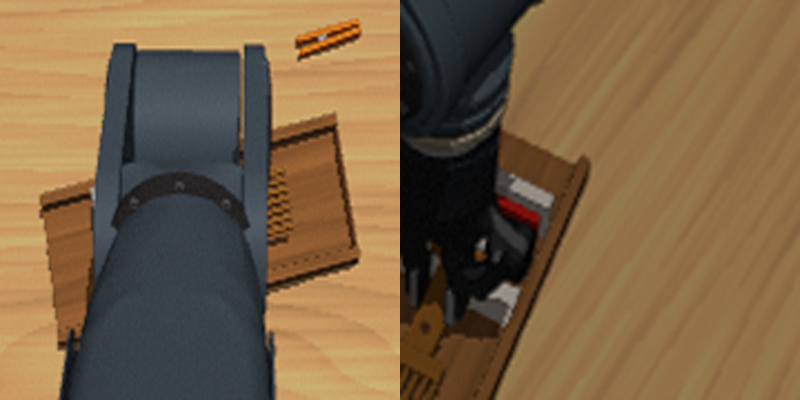

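```bash
python3 -m jog '0 0 0 0 0 0 -1;0 0 0 0 0 0 -1' >/dev/null;python3 st.py; python3 -m jog '0 -0.02 0 0 0 0 -1;0 0 0 0 0 0 -1' >/dev/null;python3 st.py
```

```text
rk x 0.5 y 1.7 z 31.3 rot [179.84  -0.28  11.42] Fy -3.32 Fz -0.43 gap 0.252 t 11.1333
rk x 0.4 y 1.9 z 31.2 rot [179.82  -0.27  11.42] Fy -2.99 Fz -0.57 gap 0.246 t 11.3
```

```bash
python3 -m jog '0 0.04 0 0 0 0 -1;0 0.04 0 0 0 0 -1;0 0.05 0 0 0 0 -1;0 0.05 0 0 0 0 -1;0 0.08 0 0 0 0 -1;0 0.1 0 0 0 0 -1;0 0.2 0 0 0 0 -1;0 0.3 0 0 0 0 -1;0 0.4 0 0 0 0 -1;0 0.6 0 0 0 0 -1;0 0.6 0 0 0 0 -1;0 0.5 -0.2 0 0 0 -1' >/dev/null;python3 st.py;python3 -m jog '0 0.9 -0.6 0 0 0 -1;0 0.9 -0.8 0 0 0 -1;0 0.9 -0.4 0 0 0 -1;0 0 0 0 0 0 -1' >/dev/null; python3 st.py
python3 - <<'E'
from h import *
p=snapshot("top");s=snapshot("scene");a=np.radians(11.2)
for n,q in(("top",p),("sc",s)):
    for k in nets.mark_of(q,"deodorant_center")[:2]:
        d=at(q,k["centre"],.026)[:2]-[.656,.029];print(n,k["conf"],1000*d@[np.cos(a),np.sin(a)],1000*d@[-np.sin(a),np.cos(a)])
a=p["color"][120:250,170:350];b=s["color"][130:290,200:420]
cv2.imwrite("pics/i.png",np.hstack([cv2.resize(a,(400,400),interpolation=cv2.INTER_CUBIC),cv2.resize(b[:110,60:],(400,400),interpolation=cv2.INTER_CUBIC)]))
print(monitor.state()["eef_pos"])
E
```

```text
rk x 0.1 y -90.3 z 36.2 rot [-1.7999e+02 -1.5000e-01  1.1580e+01] Fy -0.49 Fz -1.59 gap 0.249 t 12.3
rk x -1.0 y -181.7 z 94.1 rot [ 1.7995e+02 -1.5000e-01  1.1420e+01] Fy -0.26 Fz 1.03 gap 0.244 t 12.6333
top 0.72 -7.07261342073702 65.25344207382877
sc 0.64 2.223822548714148 60.574824927115955
sc 0.47 132.97467457520622 -181.8813722057155
[ 0.68819448 -0.14302998  0.09009551]
```

View pics/i.png

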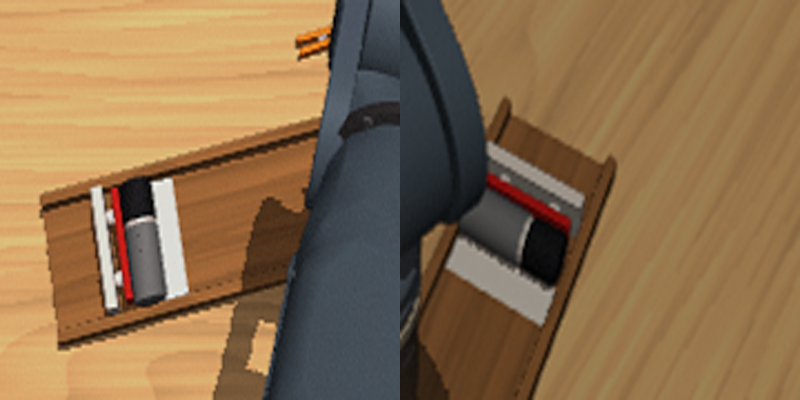

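The deodorant lies between the crest and the buffer. Next, I'll lay the pick on the bare ledge around (0.49, -0.05).

```bash
python3 -m jog '-0.84 -0.62 0 0 0 0 -1;-0.84 -0.62 0 0 0 0 -1;-0.84 -0.62 0 0 0 0 -1;-0.84 -0.62 0 0 0 0 -1;-0.84 -0.62 0 0 0 0 -1;-0.84 -0.62 0 0 0 0 -1;-0.84 -0.62 0 0 0 0 -1;0 0 0 0 0 0 -1';python3 -m jog '0 0 0.7 0 0 0 -1;0 0 0.7 0 0 0 -1;0 0 0.4 0 0 0 -1;0 0 0 0 0 0 -1'; python3 st.py
```

```text
clock: 13.5
eef_pos: [0.4732, -0.0394, 0.0843]
eef_rot: [-179.5, 0.9, 12.2]
wrist_force: [0.6, -0.6, -0.8]
finger_gap: 0.241
clock: 13.83
eef_pos: [0.4693, -0.0344, 0.0286]
eef_rot: [-179.4, 0.9, 12.6]
wrist_force: [-0.2, 1.0, -0.9]
finger_gap: 0.25
rk x -195.5 y -25.9 z 28.6 rot [-179.4     0.93   12.6 ] Fy 1.06 Fz -0.88 gap 0.250 t 13.8333
```

```bash
python3 -m jog '0 0 0.2 -0.13 0.2 0 -1;0 0 0.2 0 0 0 -1;0 0 0 0 0 0 -1'; python3 st.py
```

```text
clock: 14.08
eef_pos: [0.4686, -0.0327, 0.0159]
eef_rot: [-179.9, 0.1, 12.8]
wrist_force: [-0.2, 0.7, 0.8]
finger_gap: 0.248
rk x -195.8 y -24.1 z 15.9 rot [-1.7994e+02  1.3000e-01  1.2770e+01] Fy 0.68 Fz 0.77 gap 0.248 t 14.0833
```

```bash
python3 -m jog '0 0 0.12 0 0 0 -1;0 0 0.1 0 0 0 -1;0 0 0 0 0 0 -1'; python3 st.py;python3 -m jog '0 0 0.03 0 0 0 -1;0 0 0 0 0 0 -1'; python3 st.py
```

```text
clock: 14.33
eef_pos: [0.4692, -0.0322, 0.0097]
eef_rot: [-179.9, 0.1, 12.8]
wrist_force: [0.2, -1.1, -0.4]
finger_gap: 0.248
rk x -195.1 y -23.8 z 9.7 rot [-1.7994e+02  1.1000e-01  1.2820e+01] Fy -1.14 Fz -0.39 gap 0.248 t 14.3333
clock: 14.5
eef_pos: [0.4696, -0.0323, 0.009]
eef_rot: [-179.9, 0.1, 12.8]
wrist_force: [-0.2, -0.1, -0.4]
finger_gap: 0.246
rk x -194.8 y -24.0 z 9.0 rot [-1.7994e+02  9.0000e-02  1.2810e+01] Fy -0.06 Fz -0.35 gap 0.246 t 14.5
```

```bash
python3 -m jog '0 0 0.05 0 0 0 -1;0 0 0 0 0 0 -1'; python3 st.py;python3 -m jog '0 0 0 0 0 0 -0.2;0 0 0 0 0 0 0.2;0 0 0 0 0 0 0.2;0 0 0 0 0 0 0.2;0 0 0 0 0 0 0.2;0 0 0 0 0 0 0.2;0 0 -0.3 0 0 0 0.2;0 0 -0.6 0 0 0 0.2;0 0 -0.9 0 0 0 0.2;0 0 -0.9 0 0 0 0.2;0 0 -0.9 0 0 0 0.2'; python3 -m jog '0 0.9 -0.9 0 0 0 0.2;0 0.9 -0.5 0 0 0 0.2;0 0.9 0 0 0 0 0.2;0 0.9 0 0 0 0 0.2;0 0.9 0 0 0 0 0.2;0 0.9 0 0 0 0 0.2;0 0.9 0 0 0 0 0.2;0 0.9 0 0 0 0 0.2;0 0 0 0 0 0 0.2';python3 - <<'E'
from h import *
p=snapshot("top");s=snapshot("scene");a=np.radians(11.2)
cv2.imwrite("pics/j.png",np.hstack([cv2.resize(p["color"][110:330,140:430],(400,303)),cv2.resize(s["color"][60:360,80:480],(400,303))]))
for n,q in(("top",p),("sc",s)):
    for w in Z:
        print(n,w,[(round(k["conf"],2),at(q,k["centre"],Z[w])[:2].round(4)) for k in nets.mark_of(q,w)[:1]])
    for k in nets.silhouettes(q,"deodorant_center")[:1]:
        ys,xs=np.nonzero(k["pixels"]);d=at(q,(xs.mean(),ys.mean()),.03)[:2]-[.656,.029];print("deo",k["conf"],1000*d@[-np.sin(a),np.cos(a)])
E
```

```text
clock: 14.67
eef_pos: [0.4699, -0.0324, 0.0077]
eef_rot: [-180.0, 0.1, 12.8]
wrist_force: [0.3, -0.5, -0.6]
finger_gap: 0.25
rk x -194.5 y -24.1 z 7.7 rot [-1.7995e+02  6.0000e-02  1.2800e+01] Fy -0.50 Fz -0.60 gap 0.250 t 14.6667
clock: 15.58
eef_pos: [0.4669, -0.0321, 0.1174]
eef_rot: [-179.7, 0.6, 12.8]
wrist_force: [0.9, 0.1, -0.3]
finger_gap: 0.6
clock: 16.33
eef_pos: [0.5185, -0.2522, 0.1763]
eef_rot: [179.7, -0.2, 13.0]
wrist_force: [0.6, -0.4, -0.4]
finger_gap: 0.602
top pick_center [(0.73, array([ 0.4692, -0.0284]))]
top deodorant_center [(0.57, array([0.6422, 0.0909]))]
top rack [(0.79, array([0.6534, 0.0271]))]
top channel_mid [(0.64, array([0.6474, 0.0445]))]
top channel_end [(0.96, array([0.6174, 0.1869]))]
top jar_center []
top bowl_center [(0.87, array([0.4416, 0.28  ]))]
top peg_center [(0.6, array([ 0.8122, -0.1132]))]
deo 0.78 63.91082624256899
sc pick_center [(0.79, array([ 0.4673, -0.0377]))]
sc deodorant_center [(0.86, array([0.6505, 0.0928]))]
sc rack [(0.63, array([0.6586, 0.0334]))]
sc channel_mid [(0.75, array([0.6568, 0.0354]))]
sc channel_end [(0.6, array([0.6313, 0.1979]))]
sc jar_center [(0.84, array([ 0.494 , -0.2929]))]
sc bowl_center [(0.63, array([0.4348, 0.2775]))]
sc peg_center [(0.79, array([ 0.8205, -0.1207]))]
deo 0.61 62.745338787914434
```

View pics/j.png

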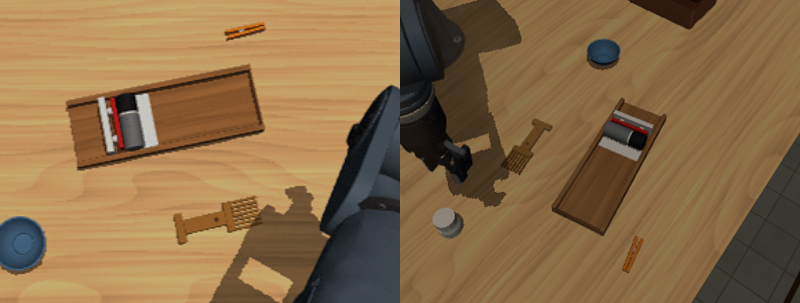

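```bash
python3 -c "
from plant import ctrl
print(ctrl.hand_in())"
```

```text
the job is handed in; nothing more can be done
None
```

The job is handed in at about 17 s of the 58 s allowed; no verdict was reported. I gripped the pick by its handle and pushed the deodorant along the channel with the butt, over the ramp and against the red buffer. The wrist felt about 6 N of push in motion and 3 to 4 N once halted. The arm moved about 5 mm after first contact. I then backed off, laid the pick flat on bare ledge at about (0.47, -0.03) and moved the arm clear.

**Last checks:**
- **Deodorant:** it lies in the pocket between crest and buffer, at about 63 to 64 mm along the rack. My image estimate of home is 63 to 65 mm, so it should be within the 4 mm limit.
- **Pick:** it lies flat on the ledge, let go.
- **Jar, bowl and peg:** all three are where they started, within a few millimetres of network scatter. The last top view found no jar, but the scene camera did.

**Less certain:**
- The force on the buffer itself could not be read. I judged it from the wrist force, which is noisy by about 1 N, so the 2.4 N for 0.25 s is inferred.
- Top and scene views differed by up to about 11 mm on some points (the pick's centre was 9 mm apart).

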